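Take down the yellow cage-room sign for washing

ROBOT

A 6-joint arm with a two-finger parallel gripper is mounted at the origin on the work surface. World frame = base frame: x ahead of the robot, y to its left, z up, the work surface at z = 0. Lengths are in m, angles in rad, forces in N, time in s.
With the tool pointing down it reaches from about 0.25 to 0.775 m from the base axis. Payload 4 kg.
Tool frame: the origin (TCP) lies midway between the tips of the shut fingers; the grasp point (between the pads) lies 19 mm behind it; z points along the fingers, y is the direction in which the jaws open and shut (so a half turn about z gives the same grasp; the last joint's range is limited). The gripper opens to 94 mm and grips with 3 to 60 N. Pads are 16 mm wide; open, the fingers measure 119 mm over their backs; the gripper's body (75 mm by 177 mm) begins 78 mm behind the grasp point.
Start: joints at [1.177, 0.087, 1.371, -0, 1.684, -0.103], TCP at [0.158, 0.527, 0.206] pointing down, gripper open.
Joint ranges: [-3.1, 3.1], [-0.76, 2.03], [0.27, 2.55], [-1.08, 4.22], [0.17, 2.65], [-2.57, 2.57]. Speed limits (rad/s): [2.79, 2.79, 3.14, 3.14, 3.14, 3.14].

INTERFACE

Orientations are given as [roll, pitch, yaw] about the fixed x, y, z axes, in that order (R = Rz(yaw) Ry(pitch) Rx(roll)).
In Python, from bench import robot gives the robot as it stands.
- The arm moves only by the tool drive_tool, never from a script. Its argument "series" is a list that holds one entry, the list of rows, each a list of 7 numbers: the turn, a rotation vector about the tool's x, y, z in rad, then the shift along the tool's x, y, z in cm, then the opening in per cent of the stroke, from 0 (shut) to 100 (fully open). In form: [[[rx, ry, rz, tx, ty, tz, fingers], ...]]. A call has 1 to 20 rows; each row is the pose to reach, as a shift and turn from the pose measured when the call began, along the tool's axes at that moment; what a row does not reach only later rows make up. A row lasts 1/10 s, in which the tool goes at most 50 mm and 8.59 degrees, less where a joint would pass 70% of its speed; a pose out of reach is approached as far as the arm can. A call with a gripper value outside its range is refused whole. The fingers move at their own pace and stop on an object; the grip force is fixed at half the most. Time passes only in rows, so rows that repeat a pose let the fingers close. It gives the time, the measured TCP pose, the force and the opening at its end, in the units of the state.
- robot.get_obs(): the state, without advancing time (a new reading comes with each control period).
- robot.snapshot(name): name is "side" or "top" or "wrist"; returns a dict with "img" (384x512x3 uint8, blue, green, red), "depth" (384x512 float32, m along the optical axis (not along the pixel's ray), 0 where there is no reading), "vertical_fov" (degrees; the focal length in pixels is half the picture's height over the tangent of half this angle, whatever the lens; pixels are square), "cx", "cy" (the principal point, pixels), "dist_coeffs" ([k1, k2, p1, p2, k3] as OpenCV has them; the pictures are not rectified), "rvec" (rotation vector, rad) and "tvec" (3), from world to camera coordinates, as OpenCV has them. Camera axes: x right, y down, z forward; pixel columns grow to the right and rows downward; lengths in m; the calibration is good to about 2 mm. A picture is of the moment at which its call begins.
- robot.close_job(): hands the job in, once; it reports no verdict.
The state is a dict: "time": time; "joint_positions": joint angles; "qvel": joint speeds; "joint_torque": joint torques, N m; "tool_pos": TCP position; "ee_rot": TCP orientation; "wrist_force": force on the tool from outside, world axes, zero at the start; "wrist_torque": the same for the moment, N m; "width": finger opening in m.
Only numpy, scipy, OpenCV 4.12 (cv2) and the standard library are available. Lean on these libraries where they do the work, as an engineer would, in place of code of your own. Each camera call takes 0.05 s, during which the arm holds its last target.

TASK

The yellow status sign hangs by its keyhole on a screw of the sloping sign board, under the light bar: slide it up until the screw head stands in the round hole, pull it off, and lay it gently, flat with its black grip rib upward, on the floor of the steel wash tray and let go. Leave the blue sign hanging, and do not disturb the carton, the bottle or the jar.

Things in the scene. Friction and masses are not known exactly. Their poses are not given: they have to be found in the camera images.
- board: Fixed board: white slab sloping 45 deg, 360 mm wide (y). Origin on the bench under the slab face's lower front edge, mid-width; x level, to the back; z up. The face starts at x 0, z 60 mm and rises along (1,0,1) for 250 mm; outward normal (-1,0,1). Grey foot and back to x = 200 mm. Lamp arms 10 mm thick at y = +-186 mm: uprights at x = 190 mm, 324 mm high, then level arms forward to the light bar.
- screw_a (a point): Where the axis of the board's -y screw meets the slab face (board frame: x 102.5, y -85, z 162.5 mm). Both screws stand square to the face: shank 8 mm diameter, 10 mm long, then a head 18 mm diameter, 5 mm thick, so a hung sign (6 mm thick) has 4 mm of play under the head; easing it about 2 mm off the slab before sliding it up keeps it from dragging
- screw_b (a point): The same for the screw on the board's +y side (board frame: x 102.5, y +85, z 162.5 mm)
- lamp_bar (a point): Centre of the white light bar, 18 (x) by 382 (y) by 20 mm (z), along the board's y over the signs' grip ribs; underside with its light strip 304 mm above the bench. It blocks a gripper coming straight down on a rib: come in from the front, tilted about 40 to 45 deg from vertical.
- yellow_sign: Loose yellow plate, 130 (x) by 110 (y) by 6 mm (z), about 0.16 kg, hung on either screw. Origin: centre of its underside (against the slab); x to its top edge (up the slope), z out of its face. Black grip rib on the face: 14 mm thick (y), x from -58 to -4 mm, y = 0, top 51 mm above the underside. Two thin black stripes along x.
- yellow_sign_hole (a point): Centre of the keyhole's round hole (26 mm, 8-sided; sign x = 18 mm, y = 0), on the underside. Above it a slot 12 mm wide runs to x = 46 mm; hung, the shank rests in its upper end (x = 42 mm). So the sign must go 24 mm up the slope for the head to stand in the hole, then more than 15 mm out along its z axis.
- yellow_sign_grip (a point): A good grasp point on the yellow sign's rib: sign frame x -31, y 0, z 36 mm (30 mm above the face, 15 mm below the rib's top); fingers close along the sign's y
- blue_sign: Blue sign, same shape and frame as the yellow one, hung on the other screw, 170 mm beside it; leave it
- tray: Fixed open steel tray, 220 mm (x) by 190 mm (y) by 30 mm high, walls 4 mm, origin on the bench under its centre
- tray_in (a point): Centre of the tray's inner floor, 4 mm above the bench
- carton: Bystander: loose cardboard glove carton 110 (x) by 230 (y) by 70 mm high, origin centre of underside
- bottle: Bystander: loose white bottle, 70 mm diameter, 190 mm high, origin centre of underside
- jar: Bystander: loose glass jar, 70 mm diameter, 90 mm high, origin centre of underside
Things that resemble listed ones, but are neither listed nor needed, are in the scene too. Of the things shaped like the yellow_sign, the yellow one is meant.

How it is judged:
On the way, in this order (a step that is already met when the one before it is completed fails the run):
1. the yellow sign is slid up so that its round hole stands around the screw head (hole centre within 12 mm of the foot of a screw) ((distance between yellow_sign_hole and screw_a below 0.012 m or distance between yellow_sign_hole and screw_b below 0.012 m)).
2. the yellow sign is off, held in the gripper, its hole more than 60 mm from both screws (distance between yellow_sign_hole and screw_a above 0.06 m and distance between yellow_sign_hole and screw_b above 0.06 m and contact force between the fingers and yellow_sign above 1 N), for 0.1 s.
At the end, for the whole second after the job is handed in: The yellow sign lies flat on the tray's floor, rib up: its underside's centre within 70 mm of the tray's centre along each side and within 4 mm of the floor, its face within 0.08 rad of level, at rest and released; the blue sign still hangs within 20 mm of where it was (x of yellow_sign in the frame of tray_in between -0.07 and 0.07 m and y of yellow_sign in the frame of tray_in between -0.07 and 0.07 m and z of yellow_sign in the frame of tray_in between -0.004 and 0.004 m and angle between yellow_sign's own z axis and vertical below 0.08 rad and linear speed of yellow_sign below 0.02 m/s and distance of blue_sign from where it was at the start of the episode below 0.02 m); the robot touches nothing.
It fails at once if the yellow sign is thrown or dropped: it moves faster than 0.5 m/s, more than 6 mm above the level of the tray floor, with no finger on it (linear speed of yellow_sign above 0.5 m/s and contact force between the fingers and yellow_sign below 0.05 N and z of yellow_sign in the frame of tray_in above 0.006 m).
It fails at once if the blue sign is shifted by more than 20 mm (distance of blue_sign from where it was at the start of the episode above 0.02 m).
It fails at once if the carton, the bottle or the jar is pushed by more than 30 mm (distance of any of carton, bottle, jar from where it was at the start of the episode above 0.03 m).
It also fails if it takes over 48 s, if anything falls off the work surface, if the arm or the gripper's body presses on something with over 40 N, if the wrist force passes 120 N, or if a joint passes its speed limit or range.

## Working session

There is one attempt and no reset: what is moved stays moved. The work goes in short steps, Python scripts to look and compute and a tool call to move; the robot and the scene stay as the last step left them, time stands still between calls to the robot, and variables do not carry over. Pictures are saved under pics/ and viewed, and the job is handed in when it is done.

Besides the shell and the picture viewer there is one more tool, called after "Emit:" as name(argument=value, ...), one argument or row to a line, values as JSON. drive_tool: Moves the arm, as the interface text tells. Its arguments: {"type":"object","properties":{"series":{"type":"array","items":{"type":"array","items":{"type":"array","items":{"type":"number"}}}}},"required":["series"]}

```bash
ls; mkdir -p pics; python3 - <<'E'
from bench import robot
import cv2,pickle
o=robot.get_obs(); print(o)
d={}
for n in ("side","top","wrist"):
    s=robot.snapshot(n); d[n]=s; cv2.imwrite(f"pics/{n}0.png",s["img"]); print(n,{k:v for k,v in s.items() if k not in("img","depth")})
pickle.dump(d,open("s0.pkl","wb"))
E
```

```text
pics
{'time': 0.0, 'joint_positions': array([ 1.17691328e+00,  8.79663197e-02,  1.37227215e+00,  2.36990544e-05,
        1.68358838e+00, -1.03104440e-01]), 'qvel': array([ 0.00165312,  0.00060304,  0.00288192, -0.00328063,  0.00096069,
       -0.00026549]), 'joint_torque': array([-6.77560638e-04, -3.40187144e+01, -3.02426291e+01,  7.17709330e-02,
        3.31425795e-02, -1.76449607e-04]), 'tool_pos': array([0.15746892, 0.52639714, 0.20428892]), 'ee_rot': array([-3.13937275e+00, -2.53376563e-04,  2.85081641e+00]), 'wrist_force': array([ 0.00786756,  0.73862056, -0.32863927]), 'wrist_torque': array([ 0.01269121, -0.03584465, -0.032239  ]), 'width': 0.09346702519675479}
side {'vertical_fov': 51.21305963922689, 'cx': 263.3854265890781, 'cy': 190.10590443077163, 'dist_coeffs': array([-0.02190326,  0.        ,  0.        ,  0.        ,  0.        ]), 'rvec': array([ 2.30407524, -0.13690725,  0.05985236]), 'tvec': array([-0.51742881,  0.18000208,  1.4918937 ])}
top {'vertical_fov': 55.36156333153365, 'cx': 256.67419093447904, 'cy': 186.76478609600642, 'dist_coeffs': array([0.02803608, 0.        , 0.        , 0.        , 0.        ]), 'rvec': array([ 2.15179762, -2.15878887,  0.10717952]), 'tvec': array([0.02839798, 0.57758308, 1.27229823])}
wrist {'vertical_fov': 62.86972885423581, 'cx': 258.52634939153637, 'cy': 186.921754563096, 'dist_coeffs': array([-0.04552645,  0.        ,  0.        ,  0.        ,  0.        ]), 'rvec': array([-2.36609593, -1.76240483, -0.19873752]), 'tvec': array([-0.54927334, -0.02331796,  0.39002989])}
```

View pics/side0.png

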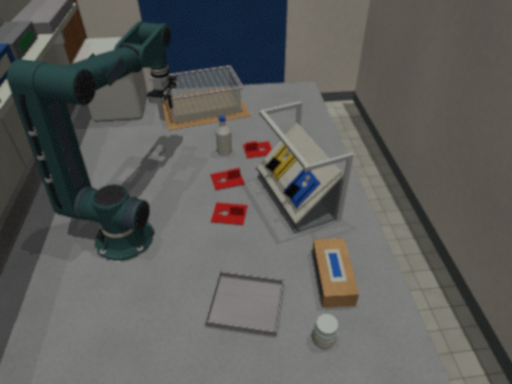

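View pics/top0.png

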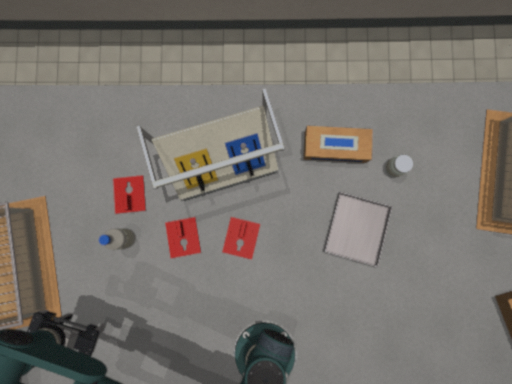

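View pics/wrist0.png

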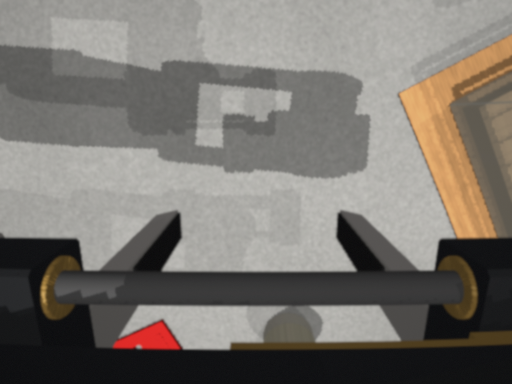

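The side view shows the arm at left, the sloping board at (305,170) and the tray at (247,303). In the top view the yellow sign hangs at (193,165) and the blue sign at (245,150). The red plates at (130,194), (183,238) and (241,238) lie on the bench and are look-alikes. The yellow plate on the board is the one meant. Next I'll take an enlarged crop and measure.

```bash
cat > h.py <<'E'
import numpy as np,cv2
from scipy.spatial.transform import Rotation as R
def K(s):
    f=s["img"].shape[0]/2/np.tan(np.radians(s["vertical_fov"]/2)); return np.array([[f,0,s["cx"]],[0,f,s["cy"]],[0,0,1.]])
def cloud(s):
    h,w=s["depth"].shape; u,v=np.meshgrid(np.arange(w),np.arange(h))
    p=cv2.undistortPoints(np.stack([u,v],-1).reshape(-1,1,2).astype(np.float64),K(s),s["dist_coeffs"]).reshape(h,w,2)
    d=s["depth"][...,None].astype(float); c=np.concatenate([p*d,d],-1)
    Rm=cv2.Rodrigues(s["rvec"])[0]; P=(c-s["tvec"])@Rm; P[s["depth"]==0]=np.nan; return P
def proj(s,X): return cv2.projectPoints(np.asarray(X,float).reshape(-1,3),s["rvec"],s["tvec"],K(s),s["dist_coeffs"])[0].reshape(-1,2)
E
python3 - <<'E'
import pickle
from h import *
d=pickle.load(open("s0.pkl","rb"))
for n,(x0,y0,x1,y1),k in(("top",(120,80,300,210),4),("side",(250,90,360,240),4)):
    cv2.imwrite(f"pics/crop_{n}.png",cv2.resize(d[n]["img"][y0:y1,x0:x1],None,fx=k,fy=k,interpolation=cv2.INTER_CUBIC))
for n in("top","side"):
    s=d[n];P=cloud(s);hsv=cv2.cvtColor(s["img"],cv2.COLOR_BGR2HSV)
    for c,lo,hi in(("yel",18,34),("blue",100,125)):
        m=(hsv[...,0]>lo)&(hsv[...,0]<hi)&(hsv[...,1]>120)&(P[...,2]>.08)&(P[...,2]<.27)&(P[...,0]>.3)
        m=cv2.morphologyEx(m.astype(np.uint8),cv2.MORPH_OPEN,np.ones((3,3)))>0
        nn,l,st,ce=cv2.connectedComponentsWithStats(m.astype(np.uint8))
        for i in range(1,nn):
            if st[i,4]<40: continue
            q=P[l==i]; q=q[~np.isnan(q[:,0])]; c0=np.median(q,0); q=q[np.linalg.norm(q-c0,axis=1)<.1]
            A=np.c_[q[:,:2],np.ones(len(q))]; w=np.ones(len(q),bool)
            for _ in range(5):
                x=np.linalg.lstsq(A[w],q[w,2],rcond=None)[0]; r=q[:,2]-A@x; w=abs(r)<.006
            nv=np.array([-x[0],-x[1],1]);nv/=np.linalg.norm(nv)
            print(n,c,ce[i],st[i,4],"c",q[w].mean(0).round(4),"n",nv.round(3),"tilt",np.degrees(np.arccos(nv[2])).round(1),"az",np.degrees(np.arctan2(-nv[1],-nv[0])).round(2))
E
```

```text
top yel [192.31381733 159.83138173] 427 c [0.6507 0.2328 0.1663] n [-0.67  -0.201  0.715] tilt 44.4 az 16.67
top yel [208.48979592 177.13605442] 147 c [0.6032 0.1866 0.1067] n [-0.664 -0.191  0.723] tilt 43.7 az 16.08
top yel [191.384 182.336] 125 c [0.5843 0.2476 0.1071] n [-0.679 -0.212  0.703] tilt 45.4 az 17.33
top blue [243.28021978 144.26648352] 364 c [0.7013 0.0676 0.1671] n [-0.669 -0.203  0.715] tilt 44.3 az 16.87
top blue [256.96363636 162.35454545] 110 c [0.6524 0.0236 0.1068] n [-0.687 -0.202  0.698] tilt 45.7 az 16.42
top blue [240.968 167.16 ] 125 c [0.6358 0.0801 0.1076] n [-0.668 -0.215  0.712] tilt 44.6 az 17.83
top blue [104.26666667 239.32      ] 75 c [0.3981 0.4959 0.1899] n [ 0.057 -0.013  0.998] tilt 3.3 az 166.96
side yel [281.99202128 162.63829787] 376 c [0.6235 0.2111 0.1355] n [-0.67  -0.194  0.716] tilt 44.3 az 16.17
side blue [242.08146067  30.81902087] 2492 c [0.568  1.5263 0.1771] n [-0.02  -0.002  1.   ] tilt 1.2 az 5.04
side blue [302.8266129  187.40120968] 496 c [0.6771 0.0493 0.14  ] n [-0.668 -0.197  0.717] tilt 44.2 az 16.45
```

```bash
python3 - <<'E'
import pickle
from h import *
d=pickle.load(open("s0.pkl","rb"))
for n in("top","side"):
    P=cloud(d[n])
    # lamp bar
    m=(P[...,2]>.29)&(P[...,2]<.345)&(P[...,0]>.35)&(P[...,0]<.95)&(abs(P[...,1])<.6)
    q=P[m]; c=q.mean(0); print(n,"lamp",len(q),c.round(3),q.min(0).round(3),q.max(0).round(3))
    # tray: wall tops
    im=d[n]
    m=(P[...,2]>.015)&(P[...,2]<.045)&(P[...,0]>.2)&(P[...,0]<.7)&(P[...,1]<0)&(P[...,1]>-.5)
    q=P[m]; print(len(q)); 
    if len(q)>20: print(cv2.minAreaRect(q[:,:2].astype(np.float32)*1000), q.mean(0))
E
```

```text
top lamp 1518 [0.636 0.146 0.324] [ 0.543 -0.055  0.29 ] [0.827 0.36  0.333]
591
((541.255126953125, -223.09732055664062), (459.72003173828125, 380.335205078125), 74.30950164794922) [ 0.49568521 -0.33418758  0.02828109]
side lamp 996 [0.656 0.114 0.318] [ 0.54 -0.06  0.29] [0.827 0.356 0.329]
910
((548.7373046875, -222.86062622070312), (491.359375, 397.3475646972656), 74.00276184082031) [ 0.4856865  -0.32375377  0.02682137]
```

View pics/crop_top.png

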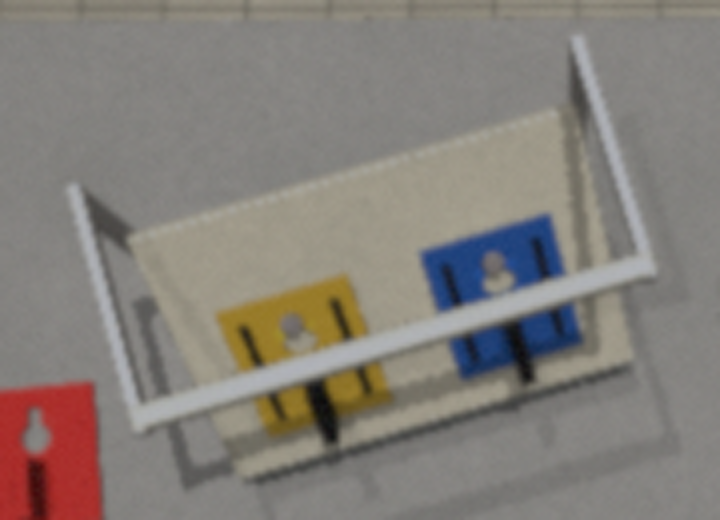

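View pics/crop_side.png

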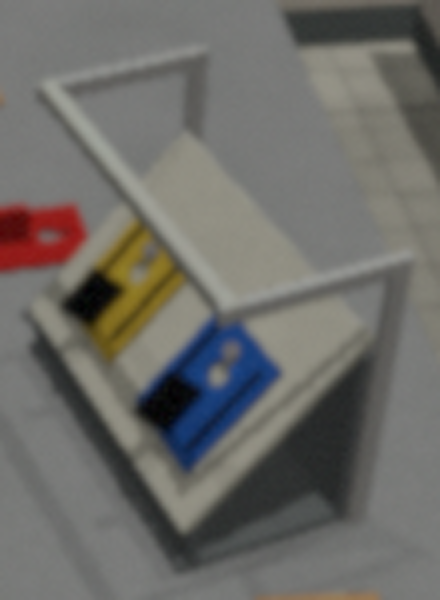

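The crops confirm the yellow plate: it has the keyhole, black rib and two stripes, and hangs on the +y (left) screw. The lamp bar crosses above the rib. Now I'll fit the board, sign and tray accurately.

```bash
cat > fit.py <<'E'
import pickle
from h import *
from scipy.optimize import least_squares
d=pickle.load(open("s0.pkl","rb"))
Q=np.concatenate([cloud(d[n]).reshape(-1,3) for n in("top","side")])
HS=np.concatenate([cv2.cvtColor(d[n]["img"],cv2.COLOR_BGR2HSV).reshape(-1,3) for n in("top","side")])
src=np.r_[np.zeros(384*512),np.ones(384*512)]
ok=~np.isnan(Q[:,0]);Q=Q[ok];HS=HS[ok];src=src[ok]
def tob(p,Q):
    x,y,a=p; c,s=np.cos(a),np.sin(a); D=Q[:,:2]-[x,y]; return np.c_[D@[c,s],D@[-s,c],Q[:,2]]
p=np.array([.55,.23,np.radians(16.6)])
# crude init from sign face centre
fy=np.array([.6235,.2111]); 
n0=np.array([np.cos(p[2]),np.sin(p[2])]); l0=np.array([-n0[1],n0[0]])
lamp=Q[(Q[:,2]>.3)&(Q[:,2]<.335)&(Q[:,0]>.35)&(Q[:,0]<.95)&(abs(Q[:,1])<.6)]
yc=(lamp@np.r_[l0,0]); yc=(np.percentile(yc,1)+np.percentile(yc,99))/2
ss=Q[(HS[:,1]<70)&(abs(Q[:,2]-.13)<.1)&(Q[:,0]>.4)&(Q[:,0]<.9)&(abs(Q[:,1]-.15)<.25)]
xc=np.median((ss[:,:2]@n0)-(ss[:,2]-.06)); p[:2]=xc*n0+yc*l0; print("init",p)
for it in range(4):
    b=tob(p,Q)
    m=(HS[:,1]<70)&(b[:,2]>.075)&(b[:,2]<.225)&(abs(b[:,1])<.17)&(abs(b[:,2]-.06-b[:,0])<.012)
    S=Q[m]
    f=lambda v:(lambda t:(t[:,2]-.06-t[:,0])/1.414)(tob((p[0]+v[0]*np.cos(p[2]),p[1]+v[0]*np.sin(p[2]),p[2]+v[1]),S))
    r=least_squares(f,[0,0],loss="soft_l1",f_scale=.002); v=r.x
    p=np.array([p[0]+v[0]*np.cos(p[2]),p[1]+v[0]*np.sin(p[2]),p[2]+v[1]])
    b=tob(p,Q); res=[]
    for k in(0,1):
        L=b[(src==k)&(b[:,2]>.29)&(b[:,2]<.34)&(abs(b[:,1])<.21)&(b[:,0]<.1)&(b[:,0]>0)]
        res.append([L[:,1].min(),L[:,1].max(),np.median(L[:,0]),L[:,0].min()])
        Sb=b[(src==k)&m]; res[-1]+=[np.median((Sb[:,2]-.06-Sb[:,0])/1.414)]
    yo=np.mean([(a[0]+a[1])/2 for a in res]); p[:2]+=yo*np.array([-np.sin(p[2]),np.cos(p[2])])
    print(p[:2].round(4),np.degrees(p[2]).round(2),len(S),np.round(res,4).tolist())
np.save("board.npy",p)
# sign in slab coords: u along slope from face start, v=y board, w normal
b=tob(p,Q); u=(b[:,0]+b[:,2]-.06)/1.4142; w=(b[:,2]-.06-b[:,0])/1.4142
for c,lo,hi,sg in(("yel",18,34,1),("blue",100,125,-1)):
    for k in(0,1):
        m=(src==k)&(HS[:,0]>lo)&(HS[:,0]<hi)&(HS[:,1]>100)&(abs(w-.007)<.012)&(abs(b[:,1]-sg*.085)<.075)
        q=np.c_[u,b[:,1],w][m]; print(c,k,len(q),"w",np.median(q[:,2]).round(4),"u",np.percentile(q[:,0],[1,99]).round(4),"v",np.percentile(q[:,1],[1,99]).round(4),cv2.minAreaRect((q[:,:2]*1000).astype(np.float32)))
E
python3 fit.py
python3 - <<'E'
import pickle
from h import *
d=pickle.load(open("s0.pkl","rb"))
for n,g in(("top",(357,229)),("side",(247,303))):
    P=cloud(d[n]); c=P[g[1],g[0]]
    m=(P[...,2]>.015)&(P[...,2]<.045)&(np.linalg.norm(P[...,:2]-c[:2],axis=-1)<.16)
    q=P[m]; print(n,c.round(3),m.sum(),cv2.minAreaRect(q[:,:2].astype(np.float32)*1000))
    m=(P[...,2]>.02)&(P[...,2]<.4)&(P[...,0]>.2)&(P[...,0]<.9)&(P[...,1]>-.55)&(P[...,1]<.6)
    k,l,st,ce=cv2.connectedComponentsWithStats(m.astype(np.uint8))
    for i in range(1,k):
        if st[i,4]>60: q=P[l==i]; print("  ",ce[i].round(),st[i,4],np.percentile(q,2,axis=0).round(3),np.percentile(q,98,axis=0).round(3))
E
```

```text
init [0.582266   0.12091074 0.28972466]
[0.5815 0.1215] 16.75 5063 [[-0.1889, 0.1924, 0.0275, 0.0158, -0.0002], [-0.1938, 0.1934, 0.0228, 0.0116, 0.0005]]
[0.5815 0.1215] 16.75 5070 [[-0.1897, 0.1916, 0.0275, 0.0158, -0.0002], [-0.1945, 0.1926, 0.0228, 0.0115, 0.0005]]
[0.5815 0.1215] 16.75 5070 [[-0.1897, 0.1916, 0.0275, 0.0158, -0.0002], [-0.1945, 0.1926, 0.0228, 0.0115, 0.0005]]
[0.5815 0.1215] 16.75 5070 [[-0.1897, 0.1916, 0.0275, 0.0158, -0.0002], [-0.1945, 0.1926, 0.0228, 0.0115, 0.0005]]
yel 0 745 w 0.0057 u [0.0392 0.17  ] v [0.0322 0.1396] ((102.24407958984375, 85.62899780273438), (137.7715606689453, 109.41502380371094), 0.43527382612228394)
yel 1 388 w 0.0069 u [0.038  0.1491] v [0.0288 0.1389] ((92.43632507324219, 87.94078826904297), (113.91921997070312, 123.27619934082031), 0.09017372131347656)
blue 0 669 w 0.0055 u [0.0424 0.1692] v [-0.1355 -0.0319] ((105.38790893554688, -83.95549011230469), (130.11878967285156, 105.49112701416016), 0.16516399383544922)
blue 1 524 w 0.0067 u [0.0401 0.1629] v [-0.1389 -0.0337] ((101.59674072265625, -85.5761947631836), (109.7813491821289
[... 655 characters left out ...]
0.514 0.192]
   [ 44. 314.] 139 [0.201 0.565 0.307] [0.216 0.599 0.348]
side [ 0.429 -0.332  0.008] 654 ((425.64031982421875, -331.3536071777344), (193.92550659179688, 220.56320190429688), 74.02881622314453)
   [303. 171.] 5982 [ 0.554 -0.044  0.031] [0.818 0.345 0.325]
   [223. 136.] 449 [0.363 0.458 0.025] [0.428 0.499 0.189]
   [251. 145.] 81 [0.497 0.473 0.021] [0.549 0.493 0.052]
   [234. 172.] 89 [0.403 0.283 0.021] [0.451 0.304 0.054]
   [237. 208.] 111 [0.399 0.061 0.021] [0.45  0.081 0.054]
   [335. 272.] 2340 [ 0.667 -0.378  0.025] [ 0.779 -0.155  0.074]
   [243. 304.] 525 [ 0.3   -0.448  0.021] [ 0.547 -0.219  0.034]
   [326. 330.] 652 [ 0.613 -0.51   0.025] [ 0.675 -0.451  0.094]
```

The board, sign and tray fits agree between the two cameras to about 2 mm. Now I'll work out the pre-grasp pose.

```bash
cat >> h.py <<'E'
pb=np.array([.5815,.1215,np.radians(16.75)])
def bw(x,y,z): c,s=np.cos(pb[2]),np.sin(pb[2]); return np.array([pb[0]+c*x-s*y,pb[1]+s*x+c*y,z])
def slab(u,v,w): return bw((u-w)*.70711,v,.06+(u+w)*.70711)
Rb=R.from_euler("z",pb[2]).as_matrix()
Zt=Rb@np.array([1,0,-1])/2**.5; Yt=Rb@np.array([0,1.,0]); RG=np.c_[np.cross(Yt,Zt),Yt,Zt]   # tool at grasp
def cur(o=None):
    if o is None:
        from bench import robot; o=robot.get_obs()
    return o["tool_pos"],R.from_euler("xyz",o["ee_rot"]).as_matrix(),o
def rel(Rt,pt,o=None):
    p,Rc,o=cur(o); rv=R.from_matrix(Rc.T@Rt).as_rotvec(); t=Rc.T@(np.asarray(pt)-p)*100
    return rv.round(4),t.round(2)
E
python3 - <<'E'
from h import *
import pickle
p,Rc,o=cur(); d=pickle.load(open("s0.pkl","rb"))
s=d["wrist"];Rm=cv2.Rodrigues(s["rvec"])[0]; c=-Rm.T@s["tvec"]; print("cam in tool",Rc.T@(c-p),"dir",Rc.T@Rm[2])
pt=slab(.072,.085,.017); print("grasp TCP",pt,"pre",pt-.15*Zt)
print(rel(RG,pt-.15*Zt)); print(rel(RG,pt-.15*Zt+[-.05,.05,.08]))
E
```

```text
cam in tool [ 0.0656028   0.00042392 -0.17907439] dir [-0.22641801 -0.0010943   0.97402961]
grasp TCP [0.59424427 0.21410182 0.12293279] pre [0.49267849 0.18353399 0.22899881]
(array([-0.2303, -0.7632, -0.552 ]), array([-41.94, -23.26,  -2.41]))
(array([-0.2303, -0.7632, -0.552 ]), array([-35.71, -19.91, -10.41]))
```

Emit:
drive_tool(
  series=[
    [[-0.06,-0.2,-0.15,-8,-4,-7,60],[-0.12,-0.4,-0.3,-14,-8,-10,60],[-0.18,-0.6,-0.42,-19,-11,-10,60],[-0.23,-0.76,-0.55,-24,-14,-10,60],[-0.23,-0.763,-0.552,-28,-16,-8,60],[-0.23,-0.763,-0.552,-32,-18,-6,60],[-0.23,-0.763,-0.552,-36,-20,-4.5,60],[-0.23,-0.763,-0.552,-39,-22,-3.5,60],[-0.23,-0.763,-0.552,-41,-23,-2.5,60],[-0.23,-0.763,-0.552,-41.9,-23.3,-2.4,60],[-0.23,-0.763,-0.552,-41.9,-23.3,-2.4,60],[-0.23,-0.763,-0.552,-41.9,-23.3,-2.4,60],[-0.23,-0.763,-0.552,-41.9,-23.3,-2.4,60]],
  ],
)

```text
time: 1.45
tool_pos: [0.4916, 0.1841, 0.229]
ee_rot: [3.141, 0.785, -2.848]
wrist_force: [-0.2, 0.8, 0.3]
width: 0.0564
```

```bash
python3 - <<'E'
from h import *
import pickle
from bench import robot
s=robot.snapshot("wrist"); cv2.imwrite("pics/w1.png",s["img"]); p,Rc,o=cur(); pickle.dump((s,o),open("w1.pkl","wb"))
print(o["time"],p,o["width"],o["joint_positions"].round(3),o["wrist_force"]); print(rel(RG,slab(.072,.085,.017)))
E
```

```text
1.5 [0.49140827 0.18501164 0.229415  ] 0.05639041772834619 [ 0.213 -0.549  2.035  0.076  0.872 -1.678] [ 0.28160969 -0.7425404   0.71362289]
(array([0.0021, 0.0002, 0.0022]), array([-0.02, -0.21, 15.08]))
```

View pics/w1.png

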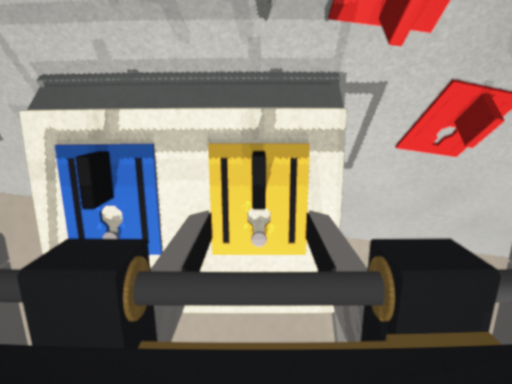

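The wrist view shows the yellow sign at (259,200) centred between the fingers, its rib at (259,180), the screw head in the slot at (259,240), and the blue sign off to the left. I'll refine the sign pose from this view.

```bash
python3 - <<'E'
from h import *
import pickle
s,o=pickle.load(open("w1.pkl","rb")); P=cloud(s); hsv=cv2.cvtColor(s["img"],cv2.COLOR_BGR2HSV)
c,sn=np.cos(pb[2]),np.sin(pb[2]); D=P[...,:2]-pb[:2]; bx=D@[c,sn]; v=D@[-sn,c]; u=(bx+P[...,2]-.06)*.70711; w=(P[...,2]-.06-bx)*.70711
m=(hsv[...,0]>18)&(hsv[...,0]<34)&(hsv[...,1]>100); m[260:]=0
print("yellow: u",np.nanpercentile(u[m],[.5,50,99.5]).round(4),"v",np.nanpercentile(v[m],[.5,99.5]).round(4),"w",np.nanpercentile(w[m],[5,50,95]).round(4))
A=np.c_[u[m],v[m],np.ones(m.sum())]; print("plane",np.linalg.lstsq(A,w[m],rcond=None)[0])
r=(w>.045)&(w<.06)&(abs(v-.085)<.03)&(u>.03)&(u<.12); r[240:]=0
print("rib top: n",r.sum(),"u",np.percentile(u[r],[1,99]).round(4),"v",np.percentile(v[r],[1,50,99]).round(4),"w",np.median(w[r]).round(4))
print("rib v vs u",np.polyfit(u[r],v[r],1))
# slab
k=(hsv[...,1]<70)&(u>.05)&(u<.13)&((abs(v-0)<.02)|(abs(v-.16)<.012))&(abs(w)<.02);k[230:]=0
print("slab w",k.sum(),np.median(w[k]))
h=(w>.011)&(w<.025)&(abs(v-.085)<.02)&(u>.12)&(u<.17);h[258:]=0; print("head",h.sum(),u[h].mean(),v[h].mean(),np.median(w[h]))
# side-edge yaw
E=[]
for row in range(150,235,5):
    x=np.where(m[row,200:320])[0]+200; E.append((u[row,x].mean(),v[row,x].min(),v[row,x].max()))
E=np.array(E);print("yaw edges",np.polyfit(E[:,0],E[:,1],1)[0],np.polyfit(E[:,0],E[:,2],1)[0],E[:,1].mean(),E[:,2].mean())
E
```

```text
yellow: u [0.0364 0.093  0.1656] v [0.0324 0.1408] w [0.0059 0.0072 0.009 ]
 ** On entry to DLASCL parameter number  4 had an illegal value
 ** On entry to DLASCL parameter number  4 had an illegal valueTraceback (most recent call last):
  File "<stdin>", line 7, in <module>
    x, resids, rank, s = _umath_linalg.lstsq(a, b, rcond,
                         ~~~~~~~~~~~~~~~~~~~^^^^^^^^^^^^^
                                             signature=signature)
                                             ^^^^^^^^^^^^^^^^^^^^
    raise LinAlgError("SVD did not converge in Linear Least Squares")
numpy.linalg.LinAlgError: SVD did not converge in Linear Least Squares
```

```bash
python3 - <<'E'
from h import *
import pickle
s,o=pickle.load(open("w1.pkl","rb")); P=cloud(s); hsv=cv2.cvtColor(s["img"],cv2.COLOR_BGR2HSV)
c,sn=np.cos(pb[2]),np.sin(pb[2]); D=P[...,:2]-pb[:2]; bx=D@[c,sn]; v=D@[-sn,c]; u=(bx+P[...,2]-.06)*.70711; w=(P[...,2]-.06-bx)*.70711
m=(hsv[...,0]>18)&(hsv[...,0]<34)&(hsv[...,1]>100)&~np.isnan(u); m[260:]=0
A=np.c_[u[m],v[m],np.ones(m.sum())]; print("plane",np.linalg.lstsq(A,w[m],rcond=None)[0])
r=(w>.045)&(w<.06)&(abs(v-.085)<.03)&(u>.03)&(u<.12); r[240:]=0
print("rib top: n",r.sum(),"u",np.percentile(u[r],[1,99]).round(4),"v",np.percentile(v[r],[1,50,99]).round(4),"w",np.median(w[r]).round(4))
print("rib v vs u",np.polyfit(u[r],v[r],1))
k=(hsv[...,1]<70)&(u>.05)&(u<.13)&((abs(v-0)<.02)|(abs(v-.16)<.012))&(abs(w)<.02);k[230:]=0
print("slab w",k.sum(),np.median(w[k]))
h=(w>.011)&(w<.025)&(abs(v-.085)<.02)&(u>.12)&(u<.17);h[258:]=0; print("head",h.sum(),u[h].mean(),v[h].mean(),np.median(w[h]))
E=[]
for row in range(150,235,5):
    x=np.where(m[row,200:320])[0]+200; E.append((u[row,x].mean(),v[row,x].min(),v[row,x].max()))
E=np.array(E);print("yaw edges",np.polyfit(E[:,0],E[:,1],1)[0],np.polyfit(E[:,0],E[:,2],1)[0],E[:,1].mean(),E[:,2].mean())
E
```

```text
plane [-0.13484163  0.00269104  0.02517202]
rib top: n 766 u [0.0433 0.0958] v [0.0801 0.0865 0.0928] w 0.052
rib v vs u [0.00093607 0.08640394]
slab w 3442 0.001052634942862054
head 189 0.1424306238745252 0.08660692210115137 0.01590764454916844
yaw edges 0.00785639756825156 -0.010342170026848813 0.03265580291282008 0.14058918872874857
```

```bash
python3 - <<'E'
from h import *
for i in range(3): print(rel(RG,slab(.070,.0865,.018)))
E
```

```text
(array([0.0021, 0.0002, 0.0022]), array([ 0.18, -0.06, 14.99]))
(array([0.0021, 0.0002, 0.0022]), array([ 0.18, -0.06, 14.99]))
(array([0.0021, 0.0002, 0.0022]), array([ 0.18, -0.06, 14.99]))
```

Emit:
drive_tool(
  series=[
    [[0.002,0,0.002,0.2,0,4,60],[0.002,0,0.002,0.2,0,7,60],[0.002,0,0.002,0.2,0,9,60],[0.002,0,0.002,0.2,0,11,60],[0.002,0,0.002,0.2,0,12.5,60],[0.002,0,0.002,0.2,0,13.5,60],[0.002,0,0.002,0.2,0,14.3,60],[0.002,0,0.002,0.2,0,14.9,60],[0.002,0,0.002,0.2,0,14.9,60],[0.002,0,0.002,0.2,0,14.9,60]],
  ],
)

```text
time: 2.5
tool_pos: [0.5909, 0.2155, 0.1232]
ee_rot: [-3.142, 0.786, -2.849]
wrist_force: [0.4, 0.9, -0.6]
width: 0.0565
```

```bash
python3 - <<'E'
from h import *
import pickle
from bench import robot
s=robot.snapshot("wrist"); cv2.imwrite("pics/w2.png",s["img"]); p,Rc,o=cur(); pickle.dump((s,o),open("w2.pkl","wb"))
print(o["time"],p,o["width"],o["wrist_force"]); print(rel(RG,slab(.070,.0865,.018)))
P=cloud(s)
c,sn=np.cos(pb[2]),np.sin(pb[2]); D=P[...,:2]-pb[:2]; bx=D@[c,sn]; v=D@[-sn,c]; u=(bx+P[...,2]-.06)*.70711; w=(P[...,2]-.06-bx)*.70711
r=(w>.045)&(w<.06)&(abs(v-.085)<.02)&(u>.03)&(u<.12); print("rib",r.sum(),np.percentile(u[r],[1,99]),np.percentile(v[r],[1,50,99]),np.median(w[r]))
hsv=cv2.cvtColor(s["img"],cv2.COLOR_BGR2HSV);m=(hsv[...,0]>18)&(hsv[...,0]<34)&(hsv[...,1]>100)&(abs(v-.085)<.06)&(abs(w)<.02);print("face w",np.median(w[m]))
E
```

```text
2.55 [0.59095263 0.21533132 0.12340433] 0.056329618639038646 [ 0.48366825 -0.36646056 -0.04481692]
(array([0.0001, 0.0012, 0.0002]), array([ 0.04, -0.06,  0.13]))
rib 2143 [0.04346318 0.08239054] [0.07963828 0.08663766 0.09322756] 0.051974642123616605
face w 0.007135640062336506
```

View pics/w2.png

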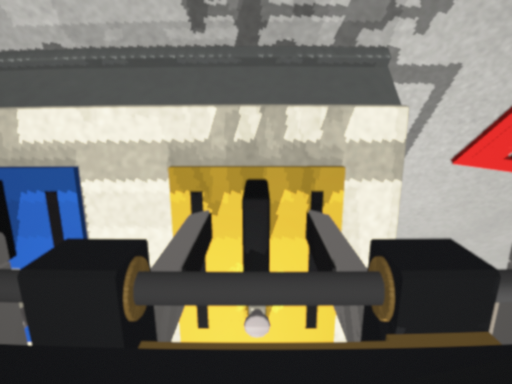

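The rib at (257,230) lies midway between the fingers, so I'll close.

Emit:
drive_tool(
  series=[
    [[0,0,0,0,0,0,40],[0,0,0,0,0,0,25],[0,0,0,0,0,0,5],[0,0,0,0,0,0,0],[0,0,0,0,0,0,0],[0,0,0,0,0,0,0],[0,0,0,0,0,0,0]],
  ],
)

```text
time: 3.25
tool_pos: [0.5909, 0.2152, 0.1234]
ee_rot: [-3.141, 0.786, -2.849]
wrist_force: [-0.9, -1.0, 0.6]
width: 0.0135
```

```bash
python3 - <<'E'
from h import *
p,Rc,o=cur(); print(o["width"],p,o["wrist_force"],Rc.T@o["wrist_force"],rel(RG,slab(.070,.0865,.018)))
E
```

```text
0.013470731441538457 [0.59092575 0.2152309  0.12337257] [-0.94554004 -0.96656963  0.57213388] [ 0.43145654 -0.65296179 -1.24222629] (array([0.    , 0.0011, 0.0002]), array([ 0.03, -0.05,  0.13]))
```

Emit:
drive_tool(
  series=[
    [[0,0,0,0,0,-0.1,0],[0,0,0,0,0,-0.2,0],[0,0,0,0,0,-0.2,0],[0,0,0,-0.4,0,-0.2,0],[0,0,0,-0.8,0,-0.2,0],[0,0,0,-1.0,0,-0.2,0],[0,0,0,-1.0,0,-0.2,0]],
  ],
)

```text
time: 3.95
tool_pos: [0.5967, 0.2169, 0.1323]
ee_rot: [-3.141, 0.787, -2.849]
wrist_force: [0.8, -0.2, -2.0]
width: 0.0139
```

```bash
cat > chk.py <<'E'
from h import *
import sys
from bench import robot
s=robot.snapshot("wrist"); cv2.imwrite(f"pics/{sys.argv[1]}.png",s["img"]); p,Rc,o=cur()
print(o["time"],o["width"],p,"tool force",(Rc.T@o["wrist_force"]).round(2),rel(RG,slab(.070,.0865,.018)))
P=cloud(s)
c,sn=np.cos(pb[2]),np.sin(pb[2]); D=P[...,:2]-pb[:2]; bx=D@[c,sn]; v=D@[-sn,c]; u=(bx+P[...,2]-.06)*.70711; w=(P[...,2]-.06-bx)*.70711
hsv=cv2.cvtColor(s["img"],cv2.COLOR_BGR2HSV);m=(hsv[...,0]>18)&(hsv[...,0]<34)&(hsv[...,1]>100)&(abs(v-.085)<.06)&(abs(w)<.06)
print("face w med",np.median(w[m]),"u min",np.percentile(u[m],.5),"v",np.percentile(v[m],[.5,99.5]))
A=np.c_[u[m],v[m],np.ones(m.sum())];x=np.linalg.lstsq(A,w[m],rcond=None)[0]
for _ in range(4):
    g=abs(A@x-w[m])<.004; x=np.linalg.lstsq(A[g],w[m][g],rcond=None)[0]
print("tilt du,dv",x[:2].round(3))
E
python3 chk.py w3
```

```text
4.0 0.013649647675962004 [0.59642085 0.21690509 0.13194782] tool force [ 0.73 -0.16  1.38] (array([0.    , 0.001 , 0.0003]), array([ 1.04, -0.06,  0.33]))
face w med 0.009199062750055883 u min 0.046914890133157854 v [0.03330695 0.14197429]
tilt du,dv [ 0.001 -0.   ]
```

View pics/w3.png

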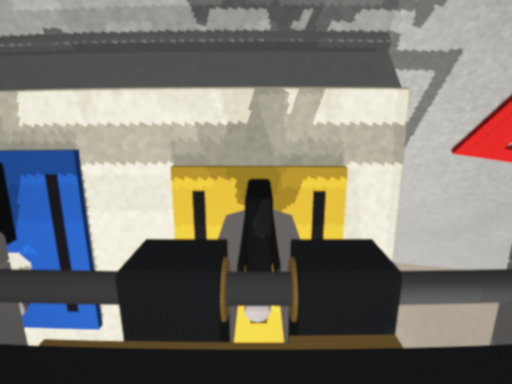

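The sign has moved 10 mm up and 2 mm off the slab. It is flat, and the only force is its weight. I'll go on to 24 mm.

Emit:
drive_tool(
  series=[
    [[0,0,0,-0.4,0,0,0],[0,0,0,-0.8,0,0,0],[0,0,0,-1.2,0,0,0],[0,0,0,-1.4,0,0,0],[0,0,0,-1.4,0,0,0],[0,0,0,-1.4,0,0,0]],
  ],
)

```text
time: 4.6
tool_pos: [0.6059, 0.2197, 0.1417]
ee_rot: [-3.141, 0.786, -2.849]
wrist_force: [-0.7, 0.2, -1.4]
width: 0.0137
```

```bash
python3 chk.py w4; python3 - <<'E'
from bench import robot
import cv2
for n,(x0,y0,x1,y1) in(("top",(150,90,290,200)),("side",(250,110,350,230))):
    s=robot.snapshot(n)["img"][y0:y1,x0:x1]; cv2.imwrite(f"pics/{n}4.png",cv2.resize(s,None,fx=5,fy=5,interpolation=2))
E
```

```text
4.65 0.013633750016136916 [0.60572587 0.21972613 0.14156307] tool force [1.11 0.   0.58] (array([0.0001, 0.0004, 0.0003]), array([ 2.41, -0.06,  0.32]))
face w med 0.009113241962390273 u min 0.06038253199331877 v [0.03332809 0.14207134]
tilt du,dv [-0.001 -0.   ]
```

View pics/w4.png

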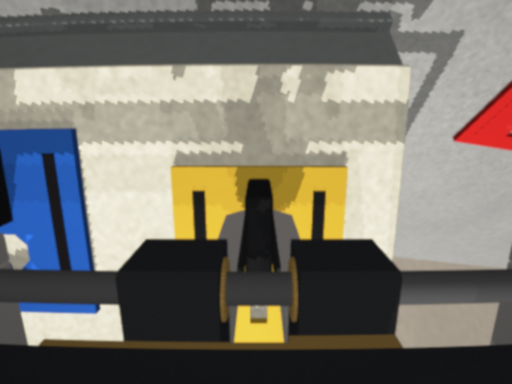

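View pics/top4.png

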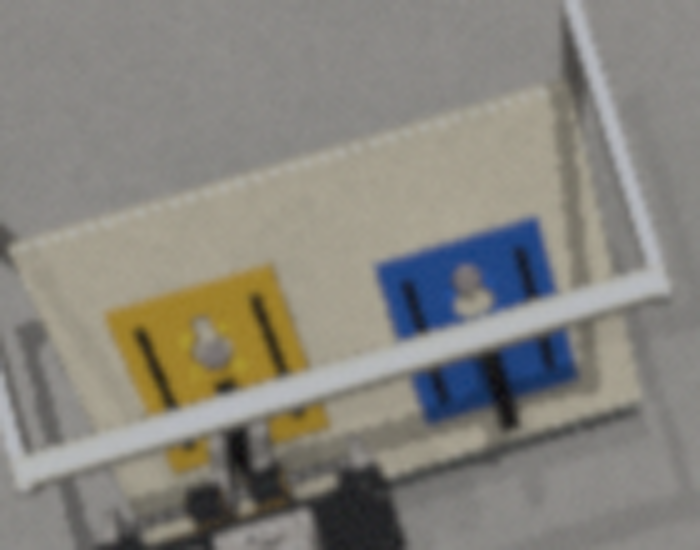

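View pics/side4.png

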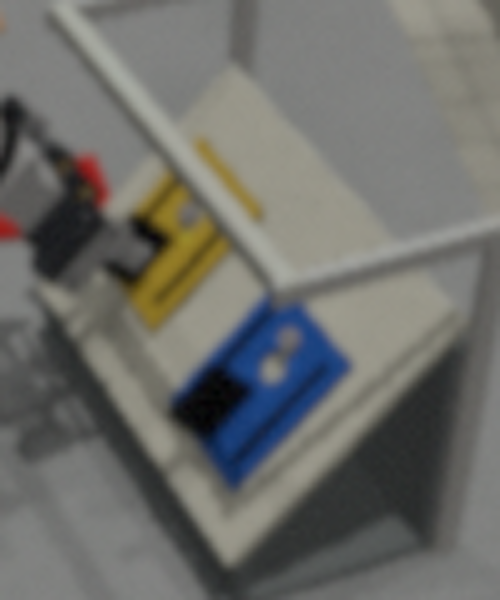

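The head now stands in the round hole (top crop, 210,345), so I'll pull straight out 35 mm.

Emit:
drive_tool(
  series=[
    [[0,0,0,0,0,-0.3,0],[0,0,0,0,0,-0.6,0],[0,0,0,0,0,-1.0,0],[0,0,0,0,0,-1.4,0],[0,0,0,0,0,-1.8,0],[0,0,0,0,0,-2.4,0],[0,0,0,0,0,-3,0],[0,0,0,0,0,-3.5,0],[0,0,0,0,0,-3.5,0]],
  ],
)

```text
time: 5.65
tool_pos: [0.582, 0.2126, 0.1675]
ee_rot: [-3.141, 0.788, -2.849]
wrist_force: [0.3, 0.2, -1.7]
width: 0.014
```

```bash
python3 chk.py w5; python3 - <<'E'
from h import *
p,Rc,o=cur()
f=np.array([np.cos(pb[2]),np.sin(pb[2]),0]); print("150mm forward level, tool axes",Rc.T@(-.15*f)*100)
E
```

```text
5.7 0.0138410109065673 [0.58202798 0.21258687 0.16702778] tool force [ 1.24 -0.4   1.08] (array([0.    , 0.0017, 0.0003]), array([ 2.47, -0.06,  3.87]))
face w med 0.044926392865451845 u min 0.06103751769002483 v [0.033388   0.14188224]
tilt du,dv [ 0. -0.]
150mm forward level, tool axes [ 1.05888679e+01  3.08699460e-03 -1.06243055e+01]
```

View pics/w5.png

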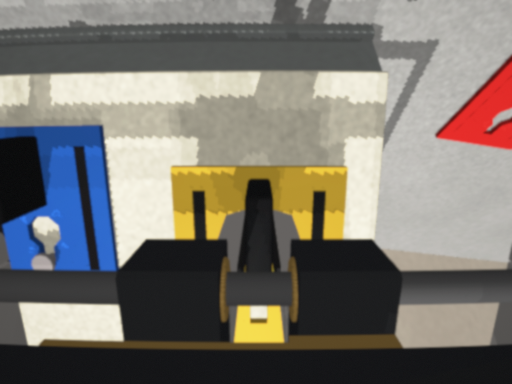

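The sign is off and held square. I'll move it level forward, away from the board and lamp.

Emit:
drive_tool(
  series=[
    [[0,0,0,1,0,-1,0],[0,0,0,2.5,0,-2.5,0],[0,0,0,4,0,-4,0],[0,0,0,6,0,-6,0],[0,0,0,8,0,-8,0],[0,0,0,9.5,0,-9.5,0],[0,0,0,10.6,0,-10.6,0],[0,0,0,10.6,0,-10.6,0],[0,0,0,10.6,0,-10.6,0]],
  ],
)

```text
time: 6.6
tool_pos: [0.4388, 0.1693, 0.1673]
ee_rot: [-3.141, 0.788, -2.849]
wrist_force: [0.1, -0.1, -1.1]
width: 0.0137
```

```bash
cat >> h.py <<'E'
ct=np.array([.4275,-.3305]); at=np.radians(-15.8)
# sign underside centre in tool frame: grip sign x: measured u lower edge .0604 - TCP ; sign x is -tool x
def tool_for(signpos,yaw):  # sign flat, sign x axis at yaw; tool y=sign y, tool z down, tool x=-sign x
    Rs=R.from_euler("z",yaw).as_matrix(); Rt=Rs@np.diag([-1,1,-1.]); return Rt, signpos+Rs@np.array([-.033,0,.0167])
E
python3 - <<'E'
from h import *
p,Rc,o=cur(); print(p,o["joint_positions"].round(3),o["wrist_force"],o["width"])
for yaw in(np.pi+at-np.pi, at+np.pi/2,at-np.pi/2):
  for h in(.15,.004):
    Rt,pt=tool_for(np.r_[ct,h],yaw); print(np.degrees(yaw).round(1),pt.round(3),rel(Rt,pt))
E
```

```text
[0.43882378 0.16933775 0.16728205] [ 0.197 -0.694  2.23   0.092  0.821 -1.701] [ 0.09088137 -0.10295653 -1.0575862 ] 0.013733020824042038
-15.8 [ 0.396 -0.322  0.167] (array([0.2235, 0.7668, 0.5382]), array([ 12.93, -45.76, -12.91]))
-15.8 [ 0.396 -0.322  0.021] (array([0.2235, 0.7668, 0.5382]), array([ 23.29, -45.76,  -2.61]))
74.2 [ 0.419 -0.362  0.167] (array([-0.3949,  0.7198, -0.9483]), array([ 12.22, -50.32, -12.19]))
74.2 [ 0.419 -0.362  0.021] (array([-0.3949,  0.7198, -0.9483]), array([ 22.58, -50.31,  -1.9 ]))
-105.8 [ 0.436 -0.299  0.167] (array([0.835 , 0.4581, 2.0077]), array([  9.72, -44.76,  -9.67]))
-105.8 [ 0.436 -0.299  0.021] (array([0.835 , 0.4581, 2.0077]), array([ 20.07, -44.75,   0.62]))
```

Emit:
drive_tool(
  series=[
    [[0.01,0.04,0.02,0.5,-1.5,-0.5,0],[0.03,0.1,0.06,1.2,-4,-1.2,0],[0.05,0.16,0.11,2,-7,-2,0],[0.07,0.23,0.16,3,-10.5,-3,0],[0.09,0.31,0.22,4,-14,-4,0],[0.11,0.38,0.27,5,-17.5,-5,0],[0.13,0.45,0.32,6,-21,-6,0],[0.15,0.52,0.37,7,-24.5,-7,0],[0.17,0.59,0.41,8,-28,-8,0],[0.19,0.65,0.45,9,-31.5,-9,0],[0.2,0.7,0.49,10,-35,-10,0],[0.21,0.74,0.52,11,-38.5,-11,0],[0.22,0.76,0.535,12,-42,-12,0],[0.2235,0.7668,0.538,12.6,-44.5,-12.6,0],[0.2235,0.7668,0.538,12.93,-45.7,-12.9,0],[0.2235,0.7668,0.538,12.93,-45.76,-12.9,0],[0.2235,0.7668,0.538,12.93,-45.76,-12.9,0],[0.2235,0.7668,0.538,12.93,-45.76,-12.9,0]],
  ],
)

```text
time: 8.4
tool_pos: [0.3961, -0.3204, 0.1667]
ee_rot: [3.141, 0.0, 2.867]
wrist_force: [-0.3, 0.9, -1.5]
width: 0.0141
```

```bash
cat > chk2.py <<'E'
from h import *
import sys
from bench import robot
p,Rc,o=cur(); Rt,pt=tool_for(np.r_[ct,.004],at)
print(o["time"],p,o["width"],o["wrist_force"].round(2),"to floor",rel(Rt,pt))
for n in("top","side"):
    s=robot.snapshot(n); cv2.imwrite(f"pics/{n}_{sys.argv[1]}.png",s["img"]); P=cloud(s); hsv=cv2.cvtColor(s["img"],cv2.COLOR_BGR2HSV)
    m=(hsv[...,0]>18)&(hsv[...,0]<34)&(hsv[...,1]>110)&(np.linalg.norm(P[...,:2]-ct,axis=-1)<.2)
    q=P[m]
    if len(q)<30: print(n,"few");continue
    q=q[abs(q[:,2]-np.median(q[:,2]))<.02]; A=np.c_[q[:,:2],np.ones(len(q))]; x=np.linalg.lstsq(A,q[:,2],rcond=None)[0]
    print(n,len(q),"z",np.median(q[:,2]).round(4),"slope",x[:2].round(3),cv2.minAreaRect((q[:,:2]*1000).astype(np.float32)))
s=robot.snapshot("wrist"); cv2.imwrite(f"pics/wrist_{sys.argv[1]}.png",s["img"])
P=cloud(s); hsv=cv2.cvtColor(s["img"],cv2.COLOR_BGR2HSV); m=(hsv[...,0]>18)&(hsv[...,0]<34)&(hsv[...,1]>110)&(np.linalg.norm(P[...,:2]-ct,axis=-1)<.15);q=P[m]
if len(q)>30:
    q=q[abs(q[:,2]-np.median(q[:,2]))<.006];A=np.c_[q[:,:2],np.ones(len(q))]; x=np.linalg.lstsq(A,q[:,2],rcond=None)[0]; print("wrist face z",np.median(q[:,2]),x[:2])
E
python3 chk2.py a
```

```text
8.4 [ 0.39612871 -0.3203771   0.16671523] 0.014132936608671537 [-0.27  0.9  -1.54] to floor (array([0.0004, 0.0003, 0.0015]), array([ 1.00e-02, -1.30e-01,  1.46e+01]))
top 520 z 0.1552 slope [-0.004  0.004] ((428.4042663574219, -329.38287353515625), (112.02871704101562, 127.95941925048828), 75.60753631591797)
side 1026 z 0.1546 slope [-0.013 -0.018] ((425.780517578125, -328.8982849121094), (110.77395629882812, 129.85421752929688), 74.11682891845703)
wrist face z 0.15469311443932296 [-1.25912819e-03 -8.34016738e-05]
```

View pics/top_a.png

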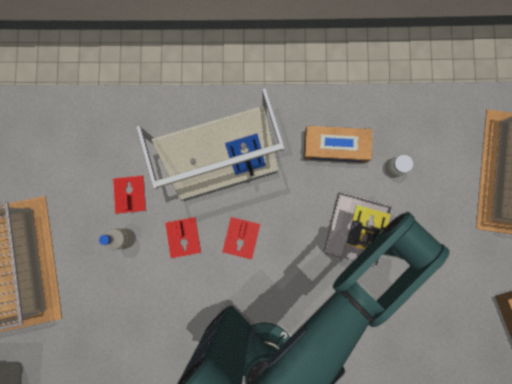

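View pics/wrist_a.png

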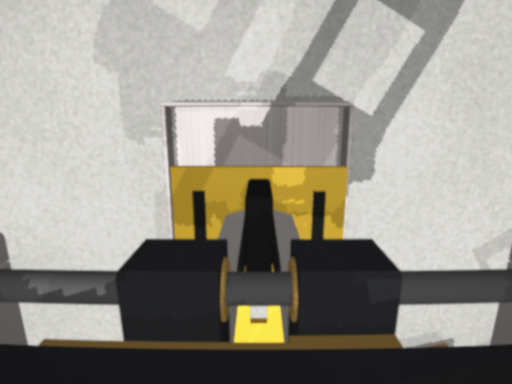

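The sign is level and centred over the tray, within 2 mm, with its underside about 145 mm above the floor. I'll lower it 138 mm and recheck.

Emit:
drive_tool(
  series=[
    [[0,0,0,0,-0.1,1,0],[0,0,0,0,-0.1,3,0],[0,0,0,0,-0.1,5,0],[0,0,0,0,-0.1,7,0],[0,0,0,0,-0.1,9,0],[0,0,0,0,-0.1,10.8,0],[0,0,0,0,-0.1,12.2,0],[0,0,0,0,-0.1,13.2,0],[0,0,0,0,-0.1,13.8,0],[0,0,0,0,-0.1,13.8,0],[0,0,0,0,-0.1,13.8,0]],
  ],
)

```text
time: 9.65
tool_pos: [0.3963, -0.322, 0.0297]
ee_rot: [-3.141, 0.002, 2.867]
wrist_force: [-0.1, 0.9, -0.9]
width: 0.0137
```

```bash
python3 chk2.py b
```

```text
9.65 [ 0.39628992 -0.32195985  0.02965811] 0.013721215345057351 [-0.08  0.93 -0.89] to floor (array([-0.0008,  0.0018,  0.0016]), array([0.07, 0.03, 0.9 ]))
top 416 z 0.0182 slope [-0.003 -0.002] ((427.712646484375, -329.7911376953125), (109.38526916503906, 127.63265991210938), 74.43915557861328)
side 900 z 0.0185 slope [-0.     0.016] ((425.3843688964844, -331.1546936035156), (111.29661560058594, 128.63450622558594), 74.58613586425781)
wrist face z 0.01774071013189064 [ 0.00024552 -0.00206454]
```

Emit:
drive_tool(
  series=[
    [[0,0,0,0,0,0.2,0],[0,0,0,0,0,0.4,0],[0,0,0,0,0,0.6,0],[0,0,0,0,0,0.7,0],[0,0,0,0,0,0.7,0]],
  ],
)

```text
time: 10.3
tool_pos: [0.3962, -0.3219, 0.0226]
ee_rot: [-3.141, 0.002, 2.867]
wrist_force: [-0.6, 0.0, -0.8]
width: 0.0136
```

```bash
python3 chk2.py c
```

```text
10.3 [ 0.39622562 -0.3219363   0.02261834] 0.013649662637710244 [-0.57  0.05 -0.81] to floor (array([-0.0008,  0.0018,  0.0015]), array([0.06, 0.03, 0.19]))
top 400 z 0.011 slope [0.009 0.007] ((428.1800231933594, -329.77117919921875), (107.70065307617188, 127.13054656982422), 75.11166381835938)
side 879 z 0.0115 slope [-0.     0.009] ((425.4848937988281, -330.858154296875), (112.17919921875, 129.2367706298828), 73.32794952392578)
wrist face z 0.010622667484546804 [ 0.00058151 -0.00146453]
```

Contact is about 1 mm away, so I'll lower in 1 mm steps.

Emit:
drive_tool(
  series=[
    [[0,0,0,0,0,0.05,0],[0,0,0,0,0,0.1,0],[0,0,0,0,0,0.1,0],[0,0,0,0,0,0.1,0]],
  ],
)

```text
time: 10.85
tool_pos: [0.3965, -0.3223, 0.0223]
ee_rot: [-3.14, 0.003, 2.867]
wrist_force: [-0.2, -0.5, 0.6]
width: 0.0138
```

Emit:
drive_tool(
  series=[
    [[0,0,0,0,0,0.05,0],[0,0,0,0,0,0.1,0],[0,0,0,0,0,0.1,0],[0,0,0,0,0,0.1,0]],
  ],
)

```text
time: 11.25
tool_pos: [0.3966, -0.3223, 0.0223]
ee_rot: [-3.14, 0.003, 2.867]
wrist_force: [-1.8, 1.1, 5.2]
width: 0.0137
```

The wrist force has risen to +5 N and z has stopped, so the sign is resting on the floor. I'll release it and retreat straight up.

Emit:
drive_tool(
  series=[
    [[0,0,0,0,0,0,10],[0,0,0,0,0,0,25],[0,0,0,0,0,0,45],[0,0,0,0,0,0,60],[0,0,0,0,0,0,60],[0,0,0,0,0,0,60],[0,0,0,0,0,-1,60],[0,0,0,0,0,-3,60],[0,0,0,0,0,-6,60],[0,0,0,0,0,-10,60],[0,0,0,0,0,-14,60],[0,0,0,0,0,-17,60],[0,0,0,0,0,-18,60],[0,0,0,0,0,-18,60],[0,0,0,0,0,-18,60]],
  ],
)

```text
time: 12.75
tool_pos: [0.3956, -0.3213, 0.2006]
ee_rot: [-3.141, 0.001, 2.867]
wrist_force: [-0.3, 0.5, 0.2]
width: 0.0564
```

```bash
python3 chk2.py d; python3 - <<'E'
import cv2
a=[cv2.imread(f"pics/{n}_d.png") for n in("side","wrist")]
cv2.imwrite("pics/d2.png",cv2.resize(cv2.hconcat(a),(800,300)))
import pickle,numpy as np
from h import *
from bench import robot
d=pickle.load(open("s0.pkl","rb"))
for n in("top","side"):
    s=robot.snapshot(n)
    for t,(lo,hi),c in(("blue",(100,125),(.67,.06)),("carton",(5,20),(.725,-.26))):
        for q in(d[n],s):
            P=cloud(q);hsv=cv2.cvtColor(q["img"],cv2.COLOR_BGR2HSV);m=(hsv[...,0]>lo)&(hsv[...,0]<hi)&(hsv[...,1]>90)&(np.linalg.norm(P[...,:2]-c,axis=-1)<.13)
            print(n,t,P[m].mean(0).round(4),m.sum())
E
```

```text
12.75 [ 0.39562572 -0.32134785  0.2005952 ] 0.05641637073627486 [-0.25  0.55  0.2 ] to floor (array([-0.0001,  0.0006,  0.0015]), array([-1.000e-02, -1.000e-02,  1.799e+01]))
top 587 z 0.0107 slope [0.001 0.004] ((428.6563415527344, -329.0306701660156), (110.5426254272461, 127.45172882080078), 74.35531616210938)
side 997 z 0.0109 slope [-0.005  0.009] ((425.10809326171875, -331.9566650390625), (111.39476013183594, 129.31578063964844), 73.69821166992188)
wrist face z 0.009942746104744061 [-0.00024922 -0.00063056]
top blue [0.6772 0.0627 0.1442] 704
top blue [0.6769 0.0625 0.1441] 705
top carton [ 0.7254 -0.2569  0.0699] 1508
top carton [ 0.7253 -0.2568  0.07  ] 1510
side blue [0.6723 0.0501 0.1407] 583
side blue [0.6723 0.0499 0.1409] 580
side carton [ 0.7194 -0.2954  0.062 ] 1693
side carton [ 0.7192 -0.2961  0.062 ] 1671
```

View pics/d2.png

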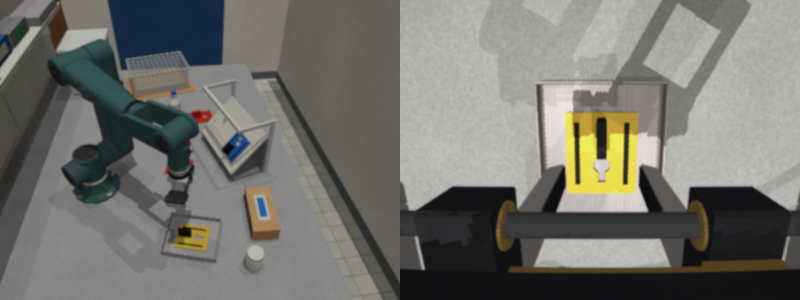

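The yellow sign lies flat and centred in the tray with its rib up, and the gripper is clear. The blue sign and carton have not moved. I'll hand the job in.

```bash
python3 -c "
from bench import robot
print(robot.close_job())"
```

```text
the job is handed in; nothing more can be done
None
```

The yellow sign is off its screw and lies flat, rib up, on the floor of the wash tray. I handed the job in at about 12.8 s of the 48 s allowed; no verdict was reported.

**How it went:** I gripped the rib square to the slab, coming in under the light bar. I eased the sign about 2 mm off the slab, slid it 24 mm up until the screw head stood in the hole, and pulled it 35 mm straight out. I then carried it level to the tray, set it down until the wrist force read about 5 N, let go and backed up 18 cm.

**Last checks before handing in:**
- **Sign position:** within about 3 mm of the tray centre and tilted less than 0.01 rad in each camera's plane fit.
- **Sign height:** its face was at about 10–11 mm, which matches the 4 mm floor plus the 6 mm plate.
- **Bystanders:** the blue sign and the carton were where they started, to within about 1 mm. I checked the jar only by eye, and the bottle only in the pictures taken before the last moves. Neither had visibly moved.
- **Gripper:** clear of everything, with the wrist force near zero.

**Disagreements:** the wrist camera differed from the outer cameras by about 1–2.5 mm on where the sign was. I used the wrist values for the grasp. One early plane fit of the hung sign from the wrist view came out tilted because of stray pixels. Fits with those removed, taken while the sign was held, showed it flat.

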